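# Clear a jammed spool from the feed chute and dispense one

### The arm

A 6-joint arm with a two-finger parallel gripper is mounted at the origin on the work surface. World frame = base frame: x ahead of the robot, y to its left, z up, the work surface at z = 0. Lengths are in mm, angles in rad, forces in N, time in s.
With the tool pointing down it reaches from about 350 to 775 mm from the base axis. Payload 7.3 kg.
Tool frame: the origin (TCP) lies midway between the tips of the shut fingers; the grasp point (between the pads) lies 19 mm behind it (bot.grip_depth is the distance from the TCP to the grasp point, in mm); z points along the fingers, x is the direction in which the jaws open and shut, and the axes are right-handed (so a half turn about z gives the same grasp; the last joint's range is limited). The gripper opens to 92 mm and grips with 3 to 60 N. Pads are 19 mm wide; open, the fingers measure 130 mm over their backs; the gripper's body (75 mm by 190 mm) begins 47 mm behind the grasp point.
Start: joints at [1.114, 0.342, 1.524, -0, 1.275, -0.146], TCP at [160.541, 499.871, 226.741] pointing down, gripper open.
Joint ranges: [-2.53, 2.53], [-0.77, 2.02], [0.04, 2.7], [-1, 4.14], [0.28, 2.66], [-3.11, 3.11]. Speed limits (rad/s): [2.57, 2.57, 3.14, 3.14, 3.14, 3.14].

### API

Orientations are given as [roll, pitch, yaw] about the fixed x, y, z axes, in that order (R = Rz(yaw) Ry(pitch) Rx(roll)).
In Python, from plant import bot gives the robot as it stands. The module is installed in compiled form; this text tells all that it offers.
- The arm moves only by the shell command python3 -m inch 'ROWS'. ROWS is JSON, a list that holds one entry, the list of rows, each a list of 7 numbers: the shift along the tool's x, y, z each as a share of 0.2 m, from -1 to 1, then the turn, a rotation vector about the tool's x, y, z each as a share of 45 degrees, from -1 to 1, then the closure, from -1 (fully open) to 1 (shut), so that 0 is half open. A call has exactly 10 rows; each row is the pose to reach, as a shift and turn from the pose commanded when the call began, along the tool's axes at that moment; what a row does not reach only later rows make up. A row lasts 1/8 s, in which the tool goes at most 62.5 mm and 10.7 degrees, less where a joint would pass 70% of its speed; a pose out of reach is approached as far as the arm can. A call with a number of a shift or a turn outside -1 to 1 is refused whole. A call with a gripper value outside its range is refused whole. The fingers move at their own pace and stop on an object; the grip force is fixed at half the most. Time passes only in rows, so rows that repeat a pose let the fingers close, or fill a call up. It gives the time, the measured TCP pose, the force and the opening at its end, in the units of the state.
- bot.get_obs(): the state, without advancing time (a new reading comes with each control period).
- bot.capture(name): name is "side" or "top"; returns the picture (400x640x3 uint8, red, green, blue); there is no depth.
- bot.camera_params(name): a dict with "fx", "fy", "cx", "cy" (pixels), "R" (3x3) and "t" (3): a world point X has camera coordinates R X + t. Camera axes: x right, y down, z forward; pixel columns grow to the right and rows downward; lengths in mm; the calibration is good to about 2 mm. A picture is of the moment at which its call begins. camera_params takes no time and is no camera call.
- bot.close_job(): hands the job in, once; it reports no verdict.
The state is a dict: "time": time; "joint_positions": joint angles; "dq": joint speeds; "tau": joint torques, N m; "tool_pos": TCP position; "tcp_rot": TCP orientation; "contact_force": force on the tool from outside, world axes, zero at the start; "moment": the same for the moment, N m; "grip_width": finger opening in mm.
Only numpy, scipy, OpenCV 4.12 (cv2) and the standard library are available. Lean on these libraries where they do the work, as an engineer would, in place of code of your own. Each camera call takes 0.05 s, during which the arm holds its last target.

### The job

A brass spool that is too wide is stuck at the yellow gate of the sloping feeder: lift it out, without letting it fall, and lay it in the red scrap tray, so that the steel spools behind it roll down to the stop by themselves. Then push the orange slide fully to its end, keep it there until the first steel spool has rolled down to the yellow end stop, and let go of the slide so that it snaps back by itself. Dispense only that one spool, do not handle the steel spools, and leave the other things on the bench alone.

Things in the scene. Friction and masses are not known exactly. Their poses are not given: they have to be found in the camera images.
- feeder: Grey part feeder, fixed; base plate 130 (x) x 370 (y) x 12 mm, origin under its middle. Own +y is downhill, +x is where the orange slide is pushed. An aluminium track 34 mm wide runs along y, falling to +y at 25 degrees, its top about 128 mm above the bench at the origin. Spools straddle it and roll on it; free air on both sides, but for the gate posts, the slide and four guard posts (x = +-0.058, y = -0.058, -0.103 m)
- gate_seat (a point): Where the jammed spool's centre sits at the start, fixed on the feeder (axes as the feeder), at feeder (0, -0.028, 0.152) m. Two yellow gate posts touch the wide spool on its downhill side: 57 mm apart in x, 9.5 mm thick, tops 4 mm above the spool's axis. Put one finger on each end face, lift about 25 mm square to the slope to clear the posts, then withdraw along the leaning tool
- guard_lip (a point): Middle of the underside of the guard's yellow lip, about 112 mm straight above the jam. The clear guard (136 mm wide in x, 10 mm thick at its rim) runs from here uphill, parallel to the slope, over the steel spools, so a gripper cannot come straight down: lean it with the wrist downhill (towards the feeder's +y), 30 to 40 degrees from vertical
- wait_spot (a point): Fixed point on the feeder: centre of the first steel spool when it waits against the slide's orange stop
- delivery_spot (a point): Fixed point on the feeder: centre of a dispensed steel spool lying against the yellow end stop at the low end, 70 mm downhill of wait_spot
- wide_spool_center (a point): Centre of the jammed brass spool, a turned part 66 mm long with flanges of 60 mm diameter (14.5 mm thick) and a 20 mm waist that rides on the track; 0.3 to 0.57 kg. Its long axis is its own x, which lies along the feeder's x at the start; its other axes roll with it. Its flat end faces are free to grip across the 66 mm length
- wide_spool: The same brass spool; origin at its centre
- spool1: First steel spool, directly behind the jam: spool 50 mm long, flanges 60 mm in diameter, 6.5 mm thick, 20 mm waist; origin at its centre, own x along its axis
- spool2: Second steel spool, the same, behind spool1
- slide (a joint): Orange spring-return slide: 0 m at rest, 0.028 m at its end, pushed towards the feeder's +x. Spring 3 N at rest to 7 N at the end; let go, it returns in about 0.3 s. At rest its orange teeth stop the first spool; at its end they let that one roll on (about a second) while steel blades hold back the second
- slide_handle (a point): Middle of the top edge of the slide's orange paddle, on the feeder's -x side: an upright plate 10 mm thick in feeder x, 66 mm wide in y, top 165 mm above the bench, its -x face free down to the bench; moves with the slide. Push its -x face in +x, about 30 mm below the top edge; lift the fingers clear to let go
- scrap_tray: Red open scrap tray, fixed, 170 (x) x 140 (y) x 45 mm high, walls and floor 4 mm; origin at the centre of its underside. A spool lying in it has its centre 34 mm above the bench
- bolt_tray: Blue tray of the same size holding bolts, fixed; not to be used. Red and blue trays may stand on either side; origin at the centre of its underside
- wrench: Loose steel wrench 200 mm long lying beyond the feeder; leave alone
- oil_bottle: Loose yellow bottle, 64 mm diameter, 170 mm tall, origin under its base; leave alone
- tail_housing: Loose aluminium gearbox tail housing, 120 mm flange, 95 mm tall, origin under its base; leave alone
Not all that is in view belongs to the job. There is more than one size of the scrap_tray; the job needs the middle-sized.

How it is judged (in metres and radians):
On the way, in this order (a step that is already met when the one before it is completed fails the run):
1. the brass spool is held by the fingers, lifted at least 80 mm away from its place at the gate (distance between wide_spool_center and gate_seat above 0.08 m and contact force between the fingers and wide_spool above 0.5 N), for 0.1 s.
2. the brass spool lies released in the red tray, and the first steel spool has rolled to the slide's stop (within 10 mm) (x of wide_spool_center in the frame of scrap_tray between -0.085 and 0.085 m and y of wide_spool_center in the frame of scrap_tray between -0.07 and 0.07 m and z of wide_spool_center in the frame of scrap_tray below 0.055 m and contact force between the fingers and wide_spool below 0.05 N and distance between spool1 and wait_spot below 0.01 m), for 0.2 s.
3. the slide is held at its end (at least 25 of 28 mm) while the first steel spool has rolled to within 15 mm of its delivery place (value of joint slide above 0.025 m and distance between spool1 and delivery_spot below 0.015 m), for 0.1 s.
4. the slide is let go and runs back on its own: nothing of the robot touches anything while it is still more than 8 mm out (value of joint slide above 0.008 m and contact force between each of the fingers, the arm and anything else below 0.05 N).
At the end, for the whole second after the job is handed in: The brass spool lies at rest inside the red tray; the slide is back within 3 mm of rest; the first steel spool lies within 10 mm of its delivery place at the end stop, the second within 10 mm of the waiting place (x of wide_spool_center in the frame of scrap_tray between -0.085 and 0.085 m and y of wide_spool_center in the frame of scrap_tray between -0.07 and 0.07 m and z of wide_spool_center in the frame of scrap_tray below 0.055 m and linear speed of each of wide_spool, spool1 below 0.03 m/s and distance between spool1 and delivery_spot below 0.01 m and distance between spool2 and wait_spot below 0.01 m and value of joint slide below 0.003 m); the robot touches nothing.
It fails at once if the brass spool is let go away from the feeder more than about 40 mm above where it would lie in the tray (height (world z) of wide_spool_center above 0.075 m and distance between wide_spool_center and gate_seat above 0.08 m and contact force between the fingers and wide_spool below 0.01 N).
It fails at once if a steel spool is handled by the robot (more than 2 N) (contact force between any of the fingers, the arm and spool1 above 2 N or contact force between any of the fingers, the arm and spool2 above 2 N).
It fails at once if the wrench, bottle or housing is shifted by more than 20 mm (distance of any of wrench, oil_bottle, tail_housing from where it was at the start of the episode above 0.02 m).
It also fails if it takes over 61 s, if anything falls off the work surface, if the arm or the gripper's body presses on something with over 40 N, if the wrist force passes 120 N, or if a joint passes its speed limit or range.

## Working session

There is one attempt and no reset: what is moved stays moved. The work goes in short steps, Python scripts to look and compute and a shell command to move; the robot and the scene stay as the last step left them, time stands still between calls to the robot, and variables do not carry over. Pictures are saved under pics/ and viewed, and the job is handed in when it is done.

```bash
mkdir -p pics; ls; python3 - <<'E'
from plant import bot
import cv2,numpy as np
print(bot.get_obs())
for n in("side","top"):
    im=bot.capture(n); cv2.imwrite(f"pics/{n}0.png",im[:,:,::-1]); 
    p=bot.camera_params(n); print(n,p, -np.array(p["R"]).T@np.array(p["t"]))
E
```

```text
pics
{'time': 0.0, 'joint_positions': array([ 1.11399902e+00,  3.42717326e-01,  1.52497172e+00,  1.63644660e-06,
        1.27541843e+00, -1.45983823e-01]), 'dq': array([-3.41536422e-04, -1.05488694e-03, -2.07274229e-03,  1.50608003e-05,
        3.01276073e-04, -2.67729009e-04]), 'tau': array([-1.80172092e-04, -4.31245673e+01, -2.44222605e+01,  7.17851752e-02,
        5.59513690e-02, -1.25742054e-04]), 'tool_pos': array([160.35770731, 499.49817719, 226.06357971]), 'tcp_rot': array([-3.14137075e+00,  1.49848250e-03,  1.25998253e+00]), 'contact_force': array([-0.29651011,  0.10627642,  1.20886707]), 'moment': array([ 0.04390082, -0.00274243,  0.05012861]), 'grip_width': 92.09847142600988}
side {'fx': 432.64662715934685, 'fy': 432.64662715934685, 'cx': 324.2727573198299, 'cy': 200.99288276782895, 'R': array([[-0.98715604, -0.15870878, -0.01828875],
       [-0.08721905,  0.63129775, -0.77062052],
       [ 0.13384989, -0.75912757, -0.63703182]]), 't': array([ 510.66702476,  230.26943787, 1447.39522006])} [ 330.45822823 1034.43637994 1108.82662418]
top {'fx': 470.8300424416023, 'fy': 470.8300424416023, 'cx': 312.0869810786627, 'cy': 196.54109565437255, 'R': array([[ 0.01632471, -0.99969164,  0.01871157],
       [-0.98489222, -0.01930409, -0.17208914],
       [ 0.17239729, -0.01561958, -0.98490365]]), 't': array([-132.77866368,  557.41886948, 1397.66679452])} [ 310.21111145 -100.14629256 1474.97736406]
```

View pics/side0.png

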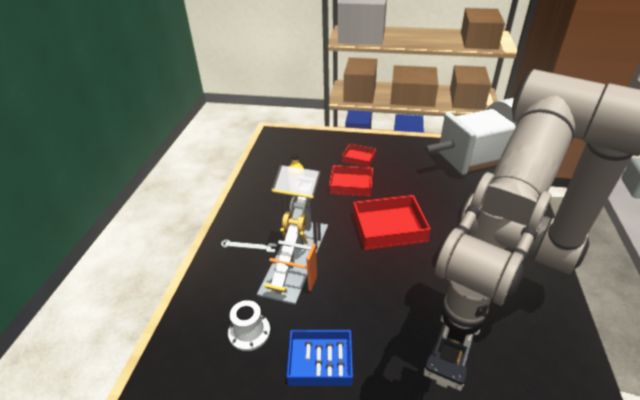

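View pics/top0.png

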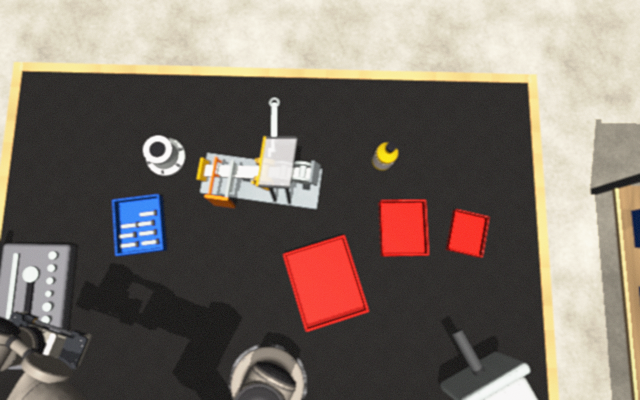

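Three red trays in the top view: (325,282) large, (404,228) middle, (469,232) small. I'll measure them and enlarge the crops.

```bash
cat > h.py <<'E'
from plant import bot
import cv2,numpy as np
def load(n): return cv2.imread(n)
def cam(n):
    p=bot.camera_params(n); return p,np.array(p["R"]),np.array(p["t"])
def ray(n,uv):
    p,R,t=cam(n); d=R.T@np.array([(uv[0]-p["cx"])/p["fx"],(uv[1]-p["cy"])/p["fy"],1]); return -R.T@t,d/np.linalg.norm(d)
def plane(n,uv,z):
    c,d=ray(n,uv); return c+d*(z-c[2])/d[2]
def proj(n,X):
    p,R,t=cam(n); c=R@np.array(X)+t; return np.array([p["fx"]*c[0]/c[2]+p["cx"],p["fy"]*c[1]/c[2]+p["cy"]])
def tri(u1,u2,a="top",b="side"):
    c1,d1=ray(a,u1);c2,d2=ray(b,u2)
    A=np.stack([d1,-d2],1); s=np.linalg.lstsq(A,c2-c1,rcond=None)[0]
    p,q=c1+s[0]*d1,c2+s[1]*d2; return (p+q)/2,np.linalg.norm(p-q)
E
python3 - <<'E'
from h import *
T=load("pics/top0.png");S=load("pics/side0.png")
hsv=cv2.cvtColor(T,cv2.COLOR_BGR2HSV)
m=((hsv[...,0]<6)|(hsv[...,0]>174))&(hsv[...,1]>150)&(hsv[...,2]>80)
m=m.astype(np.uint8)
cs,_=cv2.findContours(m,cv2.RETR_EXTERNAL,cv2.CHAIN_APPROX_NONE)
for c in cs:
    if cv2.contourArea(c)<200: continue
    P=np.array([plane("top",q[0],45)[:2] for q in c],np.float32)
    print(cv2.boundingRect(c),cv2.minAreaRect(P), [plane("top",q,45)[:2].round() for q in cv2.boxPoints(cv2.minAreaRect(c))])
cv2.imwrite("pics/tc.png",cv2.resize(T[90:220,190:330],None,fx=5.6,fy=4.5*1.0,interpolation=cv2.INTER_CUBIC) if 0 else cv2.resize(T[90:220,190:330],None,fx=4.5,fy=4.5,interpolation=cv2.INTER_CUBIC))
cv2.imwrite("pics/sc.png",cv2.resize(S[150:310,210:340],None,fx=3.7,fy=3.7,interpolation=cv2.INTER_CUBIC))
cv2.imwrite("pics/tr.png",cv2.resize(T[180:340,270:500],None,fx=3,fy=3,interpolation=cv2.INTER_CUBIC))
E
```

```text
(282, 234, 88, 98) ((301.7083740234375, -165.9127655029297), (243.5369415283203, 202.16993713378906), 18.201662063598633) [array([384., -29.]), array([ 450., -225.]), array([ 216., -300.]), array([ 155., -109.])]
(446, 209, 44, 49) ((457.8421630859375, -601.9191284179688), (116.57296752929688, 134.76129150390625), 78.35403442382812) [array([ 403., -529.]), array([ 534., -561.]), array([ 512., -677.]), array([ 381., -643.])]
(378, 199, 52, 58) ((470.88507080078125, -404.08685302734375), (175.72149658203125, 151.7532958984375), 1.5113029479980469) [array([ 556., -326.]), array([ 566., -479.]), array([ 387., -482.]), array([ 378., -332.])]
```

View pics/tc.png

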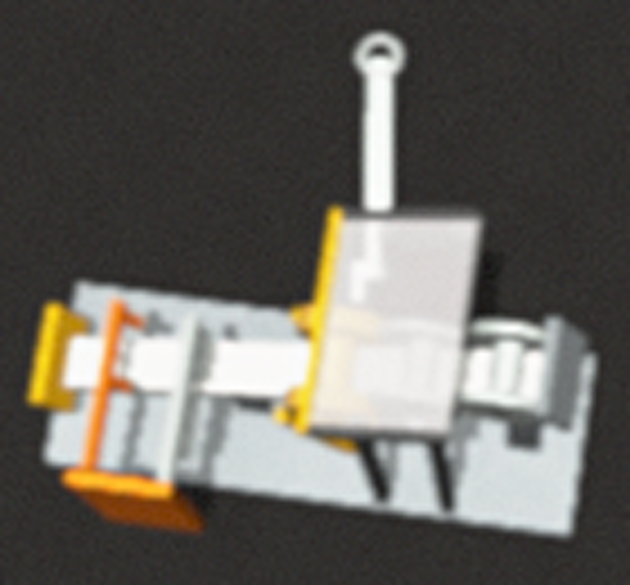

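View pics/sc.png

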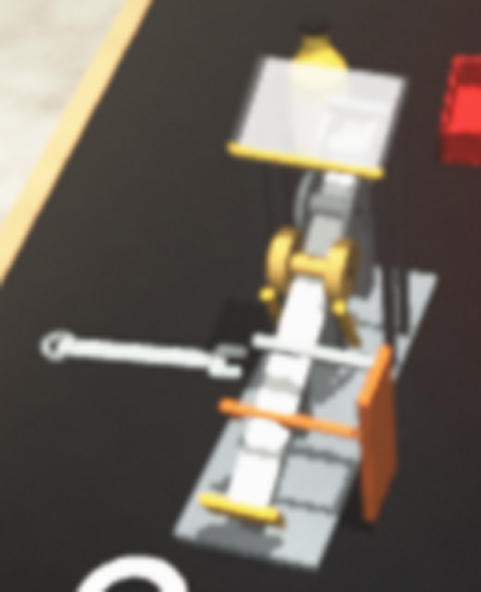

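View pics/tr.png

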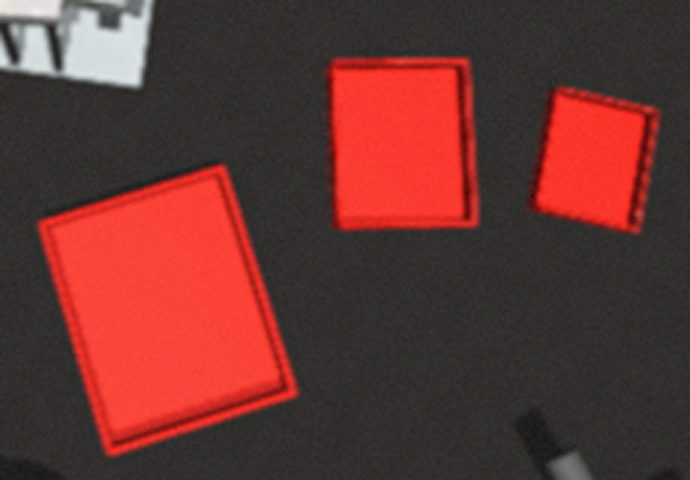

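```bash
python3 - <<'E'
from h import *
cr=np.array([(78,281),(45,462),(571,535),(597,350)])/4.5+[190,90]-0.5+0.5/4.5
P=np.array([plane("top",q,12) for q in cr]);print(P.round(1))
L=lambda a,b:np.linalg.norm(P[a]-P[b]).round(1)
print(L(0,1),L(1,2),L(2,3),L(3,0))
c=P.mean(0);v=(P[0]+P[1]-P[2]-P[3]);y=np.arctan2(-v[0],v[1]);w=(P[0]+P[3]-P[1]-P[2]);y2=np.arctan2(w[1],w[0]);print("c",c,"yaw",y,y2)
for yaw in ((y+y2)/2,):
  R=np.array([[np.cos(yaw),-np.sin(yaw),0],[np.sin(yaw),np.cos(yaw),0],[0,0,1]])
  F=lambda p:R@np.array(p)+[c[0],c[1],0]
  g=F([0,-28,152]);print("gate",g)
  T=load("pics/top0.png");S=load("pics/side0.png")
  pts={"gate":[0,-28,152],"lip":[0,-28,264],"e1":[33,-28,152],"e2":[-33,-28,152],"cor":[65,185,12],"c2":[65,-185,12],"c3":[-65,185,12],"c4":[-65,-185,12],"trk":[0,0,128],"trk2":[17,100,128-46.6],"trk3":[-17,100,128-46.6]}
  for n,im,(x0,y0),f in(("top",T,(190,90),4.5),("side",S,(210,150),3.7)):
    big=cv2.resize(im[y0:y0+160,x0:x0+140],None,fx=f,fy=f,interpolation=cv2.INTER_CUBIC)
    for k,p in pts.items():
        u=(proj(n,F(p))-[x0,y0]+.5)*f; cv2.circle(big,tuple(int(a) for a in u),3,(0,0,255),-1); cv2.putText(big,k,tuple(int(a)+4 for a in u),0,.4,(255,0,255),1)
    cv2.imwrite(f"pics/{n}_ov.png",big[:600])
E
```

```text
[[ 703.9  214.8   12. ]
 [ 573.   230.7   12. ]
 [ 528.4 -137.8   12. ]
 [ 661.3 -154.3   12. ]]
131.9 371.2 133.9 371.6
c [616.66668305  38.33692888  12.        ] yaw -0.1175703583873135 -0.12189463299333625
gate [613.32217763  10.53739141 152.        ]
```

View pics/side_ov.png

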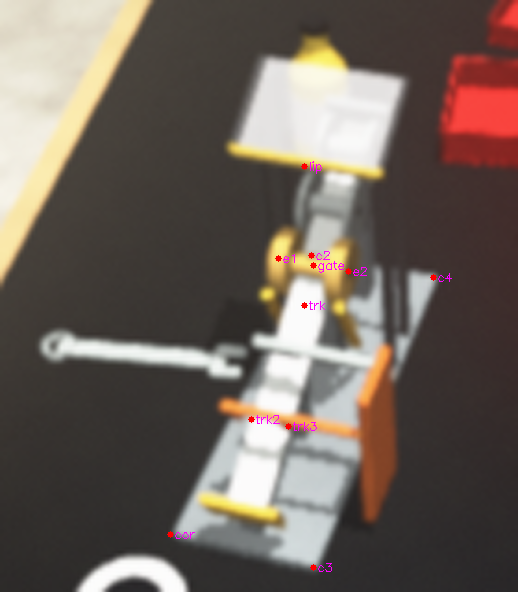

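View pics/top_ov.png

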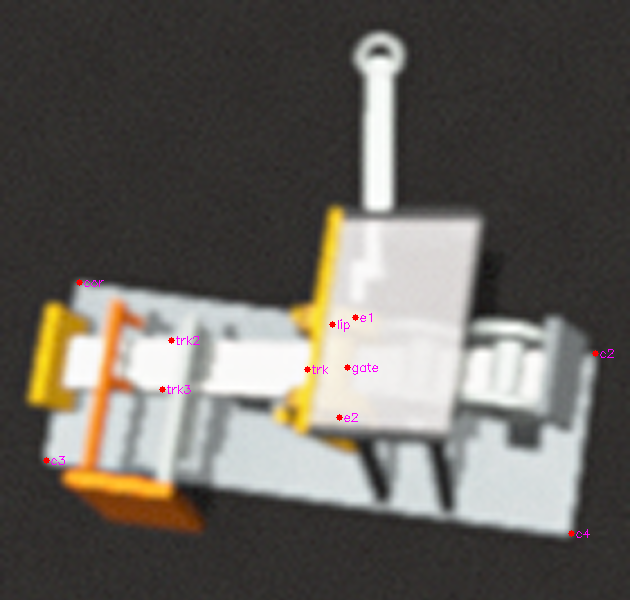

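```bash
cat >> h.py <<'E'
from scipy.spatial.transform import Rotation as Ro
C=np.array([616.7,38.3,0]);YAW=-0.1197
RF=Ro.from_euler('z',YAW).as_matrix()
def F(p): return RF@np.array(p,float)+C
def lean(deg,yaw=YAW):
    t=np.radians(deg); f=Ro.from_euler('z',yaw).as_matrix()
    z=f@np.array([0,-np.sin(t),-np.cos(t)]);x=f[:,0]
    return np.stack([x,np.cross(z,x),z],1)
def cur():
    o=bot.get_obs(); return o["tool_pos"],Ro.from_euler('xyz',o["tcp_rot"]).as_matrix(),o
def to(pos,R):
    p,R0,o=cur(); s=R0.T@(np.array(pos)-p)/200; w=Ro.from_matrix(R0.T@R).as_rotvec()/np.radians(45)
    print("t",o["time"],"pos",p.round(1),"shift",s.round(3),"turn",w.round(3)); return s,w
E
python3 - <<'E'
from h import *
G=F([0,-28,152]);R=lean(36);d=R[:,2]
print(G,R.round(3))
to(G+d*(19-150),R); print(G+d*(19-150),"grasp tcp",G+19*d)
E
```

```text
[613.35639794  10.50035386 152.        ] [[ 0.993 -0.097 -0.07 ]
 [-0.119 -0.803 -0.584]
 [-0.     0.588 -0.809]]
t 0.1 pos [160.4 499.5 226.1] shift [-1.257  2.831 -0.158] turn [-0.666 -0.549  1.695]
[622.55128785  86.94924973 257.98122626] grasp tcp [ 6.12022788e+02 -5.87653933e-01  1.36628677e+02]
```

```bash
python3 -m inch '[[[-0.05,0.11,-0.02,0,0,0.1,-1],[-0.1,0.22,-0.04,0,0,0.2,-1],[-0.15,0.33,-0.06,0,0,0.3,-1],[-0.2,0.44,-0.08,0,0,0.4,-1],[-0.25,0.55,-0.1,0,0,0.5,-1],[-0.3,0.66,-0.12,0,0,0.6,-1],[-0.35,0.77,-0.14,0,0,0.7,-1],[-0.4,0.88,-0.16,0,0,0.8,-1],[-0.45,1,-0.18,0,0,0.9,-1],[-0.45,1,-0.18,0,0,0.9,-1]]]'
python3 - <<'E'
from h import *
G=F([0,-28,152]);R=lean(36);d=R[:,2]
to(G+d*(19-150),R)
E
```

```text
time: 1.35
tool_pos: [324.3, 352.2, 262.6]
tcp_rot: [3.141, 0.0, 0.551]
contact_force: [-0.4, -0.1, -0.7]
grip_width: 91.5
t 1.35 pos [324.3 352.2 262.6] shift [0.576 1.911 0.023] turn [-0.769 -0.268  0.825]
```

```bash
python3 -m inch '[[[0.03,0.12,0,0,0,0.1,-1],[0.07,0.25,0,0,0,0.2,-1],[0.11,0.37,0,0,0,0.3,-1],[0.15,0.5,0,0,0,0.4,-1],[0.19,0.62,0,0,0,0.5,-1],[0.23,0.75,0,0,0,0.6,-1],[0.27,0.87,0,0,0,0.7,-1],[0.3,1,0,0,0,0.8,-1],[0.3,1,0,0,0,0.86,-1],[0.3,1,0,0,0,0.86,-1]]]'
python3 - <<'E'
from h import *
G=F([0,-28,152]);R=lean(36);d=R[:,2]
to(G+d*(19-150),R)
E
```

```text
time: 2.6
tool_pos: [479.1, 214.9, 262.2]
tcp_rot: [-3.142, 0.001, -0.121]
contact_force: [-0.2, 0.1, -0.1]
grip_width: 91.9
t 2.6 pos [479.1 214.9 262.2] shift [0.789 0.549 0.02 ] turn [-0.8    0.002 -0.001]
```

```bash
python3 -m inch '[[[0.09,0.06,0,-0.1,0,0,-1],[0.18,0.12,0,-0.2,0,0,-1],[0.27,0.18,0,-0.3,0,0,-1],[0.36,0.25,0,-0.4,0,0,-1],[0.45,0.32,0,-0.5,0,0,-1],[0.54,0.38,0,-0.6,0,0,-1],[0.63,0.44,0.01,-0.7,0,0,-1],[0.72,0.5,0.02,-0.8,0,0,-1],[0.79,0.55,0.02,-0.8,0,0,-1],[0.79,0.55,0.02,-0.8,0,0,-1]]]'
python3 - <<'E'
from h import *
G=F([0,-28,152]);R=lean(36);d=R[:,2]
to(G+d*(19-150),R); to(G+d*19,R)
for n in("side","top"): cv2.imwrite(f"pics/{n}1.png",bot.capture(n)[:,:,::-1])
E
```

```text
time: 3.85
tool_pos: [623.3, 85.5, 258.6]
tcp_rot: [2.515, 0.0, -0.123]
contact_force: [-0.4, 0.2, 1.4]
grip_width: 92.0
t 3.85 pos [623.3  85.5 258.6] shift [-0.005 -0.007 -0.002] turn [-0.002  0.002 -0.003]
t 3.85 pos [623.3  85.5 258.6] shift [-0.003 -0.006  0.748] turn [-0.002  0.002 -0.003]
```

View pics/side1.png

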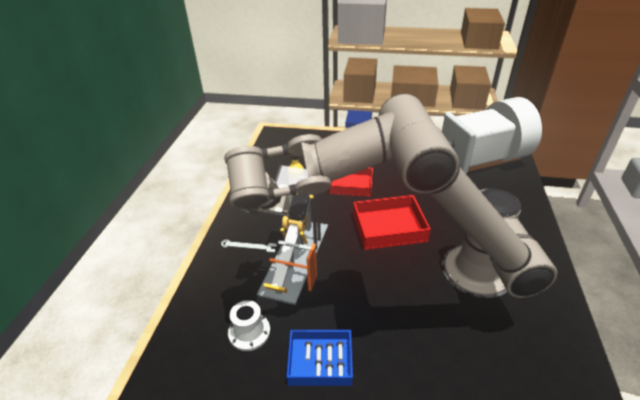

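View pics/top1.png

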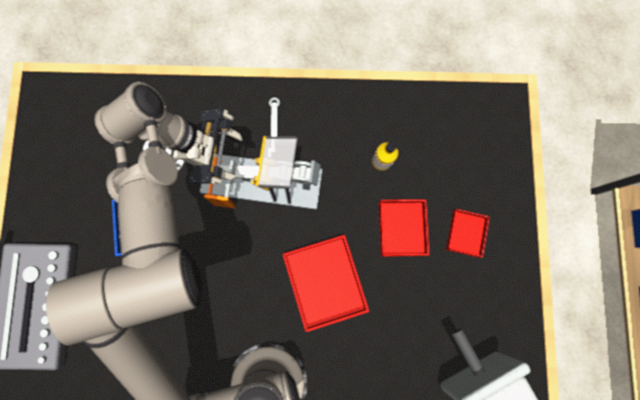

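```bash
python3 -m inch '[[[0,0,0.06,0,0,0,-1],[0,0,0.12,0,0,0,-1],[0,0,0.18,0,0,0,-1],[0,0,0.24,0,0,0,-1],[0,0,0.3,0,0,0,-1],[0,0,0.36,0,0,0,-1],[0,0,0.42,0,0,0,-1],[0,0,0.46,0,0,0,-1],[0,0,0.5,0,0,0,-1],[0,0,0.5,0,0,0,-1]]]'
python3 - <<'E'
from h import *
G=F([0,-28,152]);R=lean(36);d=R[:,2]
to(G+d*19,R)
for n,(x,y) in(("side",(230,150)),("top",(190,90))):
  im=np.ascontiguousarray(bot.capture(n)[:,:,::-1]); c=cv2.resize(im[y:y+130,x:x+150],None,fx=4.5,fy=4.5,interpolation=cv2.INTER_CUBIC); cv2.imwrite(f"pics/{n}2.png",c)
E
```

```text
time: 5.2
tool_pos: [615.6, 27.2, 177.4]
tcp_rot: [2.513, 0.001, -0.123]
contact_force: [-0.6, -0.4, -0.0]
grip_width: 91.7
t 5.2 pos [615.6  27.2 177.4] shift [-0.    -0.006  0.247] turn [ 0.     0.003 -0.002]
```

View pics/side2.png

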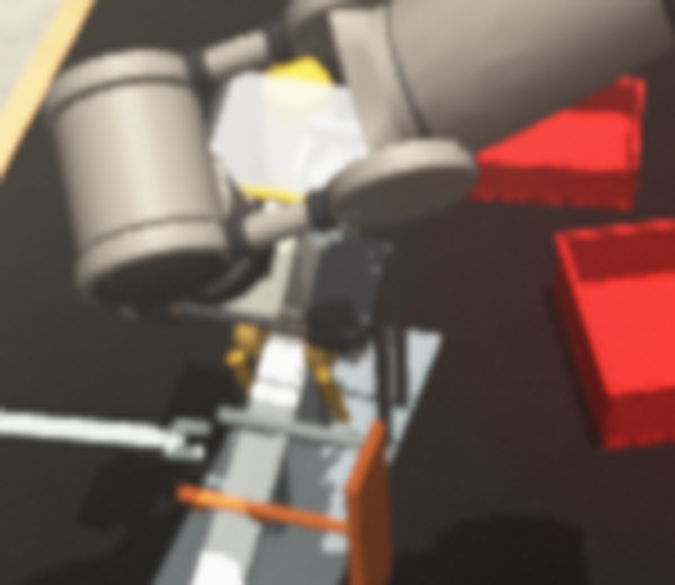

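View pics/top2.png

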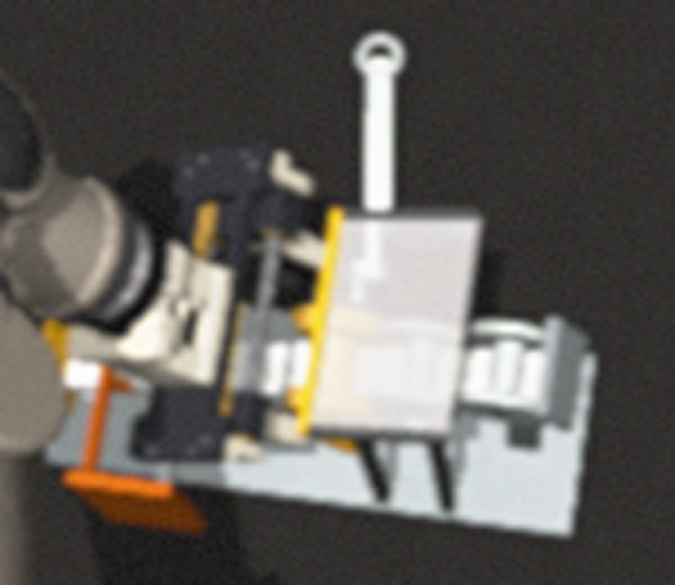

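The fingers (top crop, 300,245 and 285,430) straddle the spool symmetrically, just below the lip. Going in and closing.

```bash
python3 -m inch '[[[0,0,0.05,0,0,0,-1],[0,0,0.1,0,0,0,-1],[0,-0.005,0.15,0,0,0,-1],[0,-0.005,0.2,0,0,0,-1],[0,-0.005,0.235,0,0,0,-1],[0,-0.005,0.235,0,0,0,-1],[0,-0.005,0.235,0,0,0,-1],[0,-0.005,0.235,0,0,0,0.3],[0,-0.005,0.235,0,0,0,1],[0,-0.005,0.235,0,0,0,1]]]'
python3 - <<'E'
from h import *
G=F([0,-28,152]);R=lean(36);d=R[:,2]
to(G+d*19,R)
E
```

```text
time: 6.55
tool_pos: [611.6, 1.2, 139.3]
tcp_rot: [2.513, 0.002, -0.123]
contact_force: [-6.5, 2.3, 3.6]
grip_width: 66.6
t 6.55 pos [611.6   1.2 139.3] shift [ 0.003 -0.001  0.016] turn [ 0.     0.004 -0.002]
```

```bash
python3 -m inch '[[[0,0.005,-0.025,0,0,0,1],[0,0.01,-0.05,0,0,0,1],[0,0.015,-0.075,0,0,0,1],[0,0.02,-0.1,0,0,0,1],[0,0.03,-0.15,0,0,0,1],[0,0.03,-0.22,0,0,0,1],[0,0.03,-0.3,0,0,0,1],[0,0.03,-0.4,0,0,0,1],[0,0.03,-0.5,0,0,0,1],[0,0.03,-0.55,0,0,0,1]]]'
python3 - <<'E'
from h import *
to([420,100,300],lean(0))
for n,(x,y) in(("side",(200,100)),("top",(190,90))):
  im=np.ascontiguousarray(bot.capture(n)[:,:,::-1]); c=cv2.resize(im[y:y+190,x:x+240],None,fx=3.1,fy=3.1,interpolation=cv2.INTER_CUBIC); cv2.imwrite(f"pics/{n}3.png",c)
hsv=cv2.cvtColor(load("pics/top0.png"),cv2.COLOR_BGR2HSV)
print("bottle",plane("top",(389,152),150),plane("top",(378,168),0), tri((389,152),(296,166)))
print("middle floor", [plane("top",q,45).round() for q in [(381,201),(426,200),(429,255),(382,255)]])
E
```

```text
time: 7.8
tool_pos: [620.4, 61.4, 233.5]
tcp_rot: [2.514, -0.003, -0.121]
contact_force: [1.5, 0.1, -2.1]
grip_width: 66.1
t 7.8 pos [620.4  61.4 233.5] shift [-1.017  0.14  -0.313] turn [ 0.799 -0.003 -0.003]
bottle [ 678.29185353 -343.16666112  150.        ] [ 665.93728346 -334.47787548    0.        ] (array([ 686.64653726, -349.26698721,  116.8175715 ]), np.float64(1.667405857931199))
middle floor [array([ 551., -336.,   45.]), array([ 557., -475.,   45.]), array([ 388., -480.,   45.]), array([ 385., -337.,   45.])]
```

View pics/side3.png

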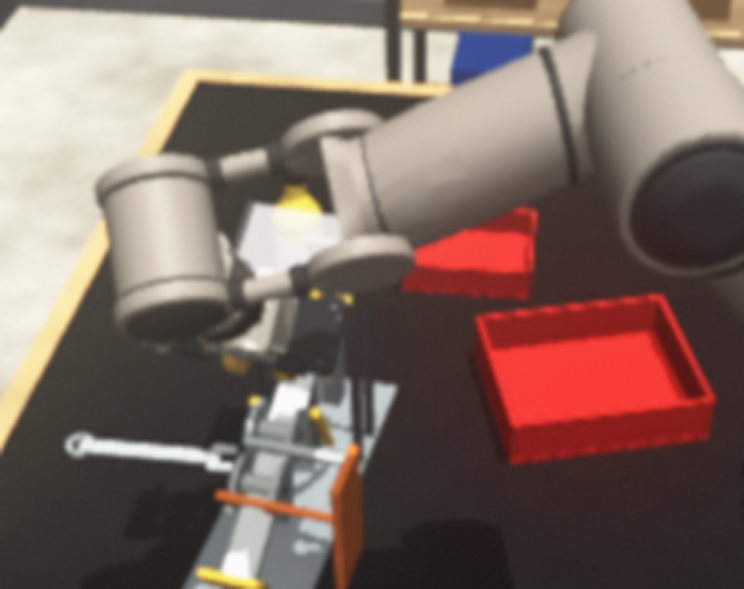

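View pics/top3.png

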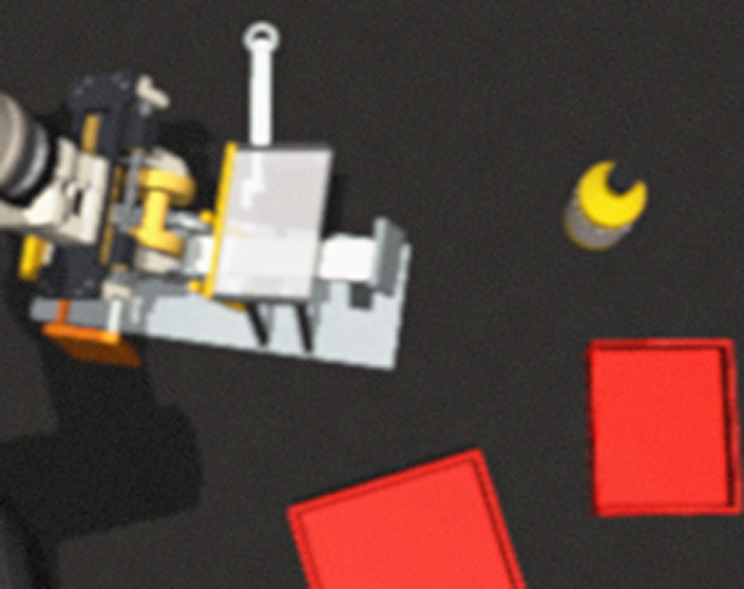

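```bash
python3 -m inch '[[[-0.1,0.02,-0.05,0,0,0,1],[-0.2,0.04,-0.1,0,0,0,1],[-0.32,0.06,-0.15,0.1,0,0,1],[-0.44,0.08,-0.2,0.2,0,0,1],[-0.56,0.1,-0.24,0.32,0,0,1],[-0.68,0.12,-0.28,0.44,0,0,1],[-0.8,0.14,-0.31,0.56,0,0,1],[-0.92,0.14,-0.31,0.68,0,0,1],[-1,0.14,-0.31,0.8,0,0,1],[-1,0.14,-0.31,0.8,0,0,1]]]'
python3 - <<'E'
from h import *
to([460,-404,110],lean(0))
to([430,-404,250],lean(0,0))
E
```

```text
time: 9.15
tool_pos: [421.9, 97.0, 298.6]
tcp_rot: [3.14, -0.0, -0.125]
contact_force: [-0.6, -0.4, -2.8]
grip_width: 66.2
t 9.15 pos [421.9  97.  298.6] shift [0.501 2.461 0.946] turn [ 0.001 -0.    -0.007]
t 9.15 pos [421.9  97.  298.6] shift [0.352 2.48  0.246] turn [ 0.001 -0.    -0.159]
```

```bash
python3 -m inch '[[[0,0.1,0,0,0,0,1],[0,0.2,0,0,0,0,1],[0,0.31,0,0,0,0,1],[0,0.42,0,0,0,0,1],[0,0.54,0,0,0,-0.03,1],[0,0.66,0,0,0,-0.06,1],[0,0.78,0,0,0,-0.09,1],[0,0.9,0,0,0,-0.12,1],[0,1,0,0,0,-0.16,1],[0,1,0,0,0,-0.16,1]]]'
python3 -m inch '[[[0.03,0.1,0.02,0,0,0,1],[0.06,0.2,0.04,0,0,0,1],[0.1,0.31,0.07,0,0,0,1],[0.13,0.42,0.1,0,0,0,1],[0.17,0.54,0.14,0,0,0,1],[0.2,0.66,0.18,0,0,0,1],[0.23,0.78,0.22,0,0,0,1],[0.26,0.9,0.26,0,0,0,1],[0.3,1,0.3,0,0,0,1],[0.3,1,0.3,0,0,0,1]]]'
python3 - <<'E'
from h import *
to([465,-404,110],lean(0,0.0))
to([465,-404,16],lean(0,0.0))
E
```

```text
time: 10.4
tool_pos: [398.8, -101.3, 297.9]
tcp_rot: [3.14, 0.002, 0.001]
contact_force: [0.4, -0.5, -3.9]
grip_width: 65.7
time: 11.65
tool_pos: [459.1, -301.5, 236.9]
tcp_rot: [-3.14, 0.001, 0.002]
contact_force: [-0.8, 0.5, -3.6]
grip_width: 66.0
t 11.65 pos [ 459.1 -301.5  236.9] shift [0.029 0.513 0.634] turn [-0.002  0.002  0.002]
t 11.65 pos [ 459.1 -301.5  236.9] shift [0.03  0.514 1.104] turn [-0.002  0.002  0.002]
```

```bash
python3 -m inch '[[[0,0.1,0,0,0,0,1],[0.01,0.22,0.03,0,0,0,1],[0.02,0.35,0.1,0,0,0,1],[0.03,0.45,0.2,0,0,0,1],[0.03,0.51,0.32,0,0,0,1],[0.03,0.51,0.44,0,0,0,1],[0.03,0.51,0.56,0,0,0,1],[0.03,0.51,0.66,0,0,0,1],[0.03,0.51,0.7,0,0,0,1],[0.03,0.51,0.7,0,0,0,1]]]'
python3 - <<'E'
from h import *
to([465,-404,16],lean(0,0.0))
for n in("side","top"):
  im=np.ascontiguousarray(bot.capture(n)[:,:,::-1]); cv2.imwrite(f"pics/{n}4.png",im)
E
```

```text
time: 12.9
tool_pos: [465.4, -402.4, 97.9]
tcp_rot: [-3.141, 0.0, 0.003]
contact_force: [0.4, -0.7, -3.3]
grip_width: 65.7
t 12.9 pos [ 465.4 -402.4   97.9] shift [-0.002  0.008  0.41 ] turn [-0.001  0.001  0.004]
```

View pics/side4.png

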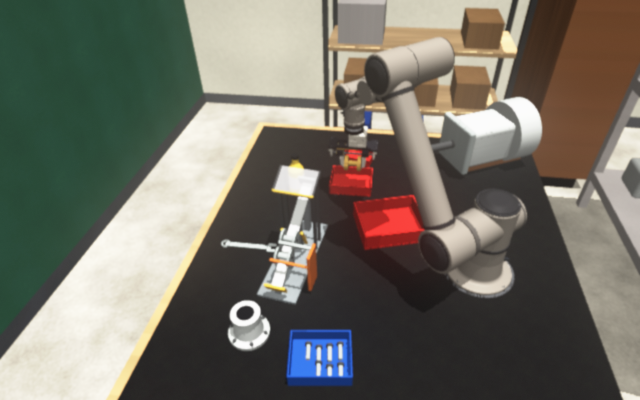

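View pics/top4.png

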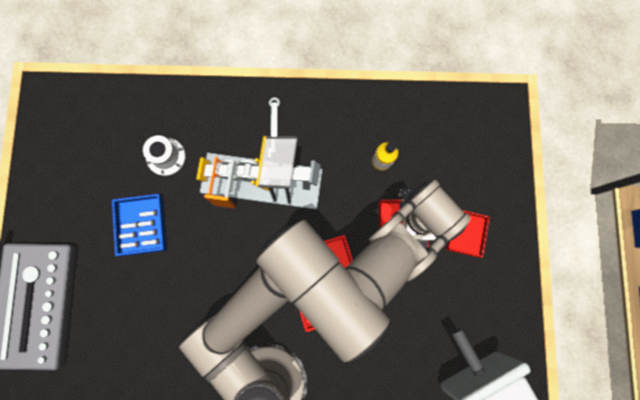

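The spool is held above the middle tray (side ~353,160), with the bottle clear. Lowering now.

```bash
python3 -m inch '[[[0,0,0.06,0,0,0,1],[0,0,0.12,0,0,0,1],[0,0,0.18,0,0,0,1],[0,0,0.24,0,0,0,1],[0,0,0.29,0,0,0,1],[0,0,0.33,0,0,0,1],[0,0,0.355,0,0,0,1],[0,0,0.37,0,0,0,1],[0,0,0.38,0,0,0,1],[0,0,0.38,0,0,0,1]]]'
```

```text
time: 14.25
tool_pos: [465.7, -401.9, 22.4]
tcp_rot: [3.142, -0.0, 0.003]
contact_force: [0.5, 0.3, -3.6]
grip_width: 65.9
```

```bash
python3 -m inch '[[[0,0,0.005,0,0,0,1],[0,0,0.01,0,0,0,1],[0,0,0.015,0,0,0,1],[0,0,0.02,0,0,0,1],[0,0,0.02,0,0,0,0.3],[0,0,0.02,0,0,0,-0.5],[0,0,0.02,0,0,0,-1],[0,0,0.02,0,0,0,-1],[0,0,0.02,0,0,0,-1],[0,0,0.02,0,0,0,-1]]]'
```

```text
time: 15.5
tool_pos: [465.6, -401.9, 18.3]
tcp_rot: [-3.142, -0.0, 0.003]
contact_force: [-0.7, -0.2, -0.8]
grip_width: 91.6
```

```bash
python3 -m inch '[[[0,0,-0.06,0,0,0,-1],[0,0,-0.14,0,0,0,-1],[0,0,-0.24,0,0,0,-1],[0,0,-0.36,0,0,0,-1],[0,0,-0.48,0,0,0,-1],[0,0,-0.6,0,0,0,-1],[0,0,-0.72,0,0,0,-1],[0,0,-0.84,0,0,0,-1],[0,0,-0.96,0,0,0,0],[0,0,-1,0,0,0,1]]]'
python3 - <<'E'
from h import *
S=np.ascontiguousarray(bot.capture("side")[:,:,::-1]);T=np.ascontiguousarray(bot.capture("top")[:,:,::-1])
cv2.imwrite("pics/side5.png",S);cv2.imwrite("pics/top5.png",T)
cv2.imwrite("pics/side5c.png",cv2.resize(S[130:310,240:390],None,fx=3.3,fy=3.3,interpolation=cv2.INTER_CUBIC))
cv2.imwrite("pics/top5c.png",cv2.resize(T[140:220,190:330],None,fx=5.5,fy=5.5,interpolation=cv2.INTER_CUBIC))
E
```

```text
time: 16.75
tool_pos: [466.1, -402.4, 221.2]
tcp_rot: [3.138, -0.003, 0.003]
contact_force: [-0.3, -0.6, 0.5]
grip_width: 76.3
```

View pics/side5c.png

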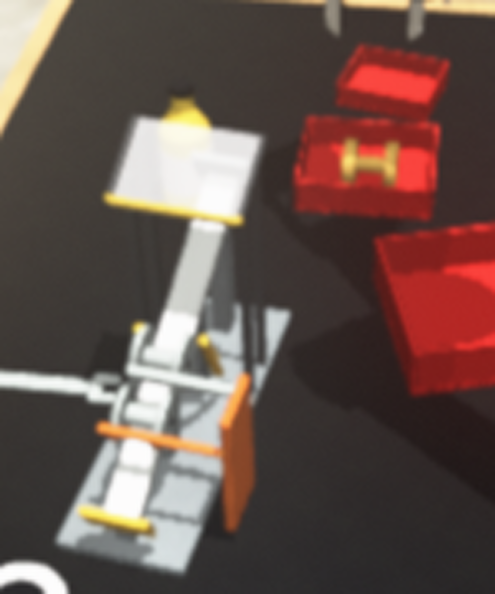

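View pics/top5c.png

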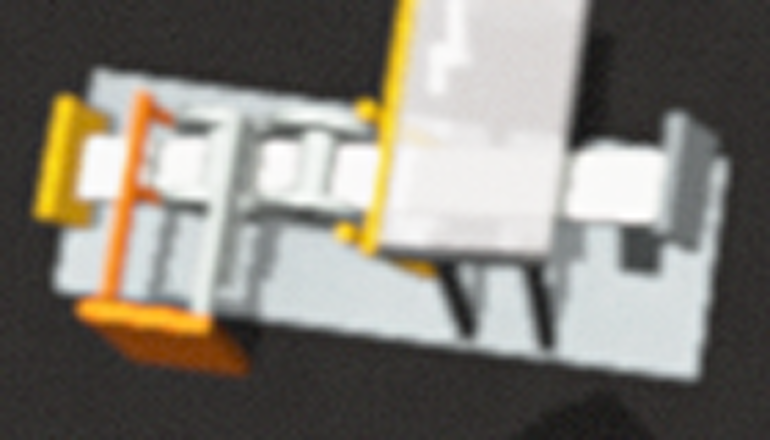

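```bash
python3 - <<'E'
from h import *
inv=lambda P:RF.T@(P-C)
for u in [(85,300),(212,316),(80,318),(211,330)]:
    q=np.array(u)/5.5+[190,140]-.5+.5/5.5; P=plane("top",q,165); print(u,P.round(),inv(P).round(1))
# bright vs dark orange
T=load("pics/top5.png");hsv=cv2.cvtColor(T,cv2.COLOR_BGR2HSV)
m=(hsv[...,0]>5)&(hsv[...,0]<16)&(hsv[...,1]>150)&(hsv[...,2]>225)
n,l,st,ce=cv2.connectedComponentsWithStats(m[190:210,200:235].astype(np.uint8))
for i in range(1,n): print(st[i],ce[i]+[200,190], inv(plane("top",ce[i]+[200,190],165)))
# side: handle top corners at crop
for u in [(246,376),(224,415)]:
    q=np.array(u)/3.3+[240,130]-.5; P=plane("side",q,165); print("side",inv(P).round(1))
t=tri(np.array((148,317))/5.5+[190,140]-.5, np.array((236,396))/3.3+[240,130]-.5); print(t,inv(t[0]))
print("brass",tri_:=plane("side",np.array((370,163))/3.3+[240,130]-.5,34))
E
```

```text
(85, 300) [540. 181. 165.] [-92.7 132.1 165. ]
(212, 316) [533. 115. 165.] [-91.9  66.6 165. ]
(80, 318) [531. 183. 165.] [-102.2  133.   165. ]
(211, 330) [526. 116. 165.] [-99.1  65.9 165. ]
[7 0 4 5 9] [209.         191.77777778] [-84.46871142 122.30366573 165.        ]
[13  5  1  1  1] [213. 195.] [-92.00097886 109.60230013 165.        ]
side [-97.9  66.  165. ]
side [-93.1 118.3 165. ]
(array([531.19299475, 147.16387725, 170.4787746 ]), np.float64(0.8100614437400241)) [-97.89507044  97.87413806 170.4787746 ]
brass [ 466.69904756 -403.9989328    34.        ]
```

Brass spool lies in the middle tray at about (467,-404); the paddle's top is at feeder (-97, 99, 165), matching its 66 mm width. Moving to the paddle next.

```bash
python3 -m inch '[[[-0.03,-0.1,-0.04,0,0,0,1],[-0.06,-0.2,-0.08,0,0,0,1],[-0.1,-0.32,-0.12,0,0,0,1],[-0.14,-0.44,-0.16,0,0,0,1],[-0.18,-0.56,-0.2,0,0,0,1],[-0.22,-0.68,-0.24,0,0,0,1],[-0.26,-0.8,-0.27,0,0,0,1],[-0.3,-0.92,-0.3,0,0,0,1],[-0.33,-1,-0.3,0,0,0,1],[-0.33,-1,-0.3,0,0,0,1]]]'
python3 -m inch '[[[0,-0.1,0,0,0,0,1],[0,-0.2,0,0,0,0,1],[0,-0.32,0,0,0,0.02,1],[0,-0.44,0,0,0,0.05,1],[0,-0.56,0,0,0,0.08,1],[0,-0.68,0,0,0,0.1,1],[0,-0.8,0,0,0,0.12,1],[0,-0.92,0,0,0,0.14,1],[0,-1,0,0,0,0.155,1],[0,-1,0,0,0,0.155,1]]]'
python3 - <<'E'
from h import *
to(F([-160,99,200]),lean(0)); to(F([-93,99,131]),lean(0))
E
```

```text
time: 18.1
tool_pos: [398.5, -201.4, 277.9]
tcp_rot: [-3.141, 0.001, 0.004]
contact_force: [0.1, -0.5, -0.6]
grip_width: 0.2
time: 19.35
tool_pos: [398.2, -1.2, 278.1]
tcp_rot: [-3.141, 0.001, -0.116]
contact_force: [0.2, -0.4, -0.3]
grip_width: 0.2
t 19.35 pos [398.2  -1.2 278.1] shift [ 0.264 -0.82   0.39 ] turn [-0.     0.001  0.004]
t 19.35 pos [398.2  -1.2 278.1] shift [ 0.599 -0.819  0.735] turn [-0.     0.001  0.004]
```

```bash
python3 -m inch '[[[0.03,-0.1,0.03,0,0,0,1],[0.06,-0.2,0.08,0,0,0,1],[0.1,-0.32,0.15,0,0,0,1],[0.13,-0.44,0.23,0,0,0,1],[0.16,-0.56,0.32,0,0,0,1],[0.2,-0.68,0.42,0,0,0,1],[0.23,-0.78,0.53,0,0,0,1],[0.26,-0.82,0.64,0,0,0,1],[0.26,-0.82,0.735,0,0,0,1],[0.26,-0.82,0.735,0,0,0,1]]]'
python3 - <<'E'
from h import *
to(F([-121,99,131]),lean(0));to(F([-93,99,131]),lean(0))
for n,(x,y) in(("side",(230,200)),("top",(190,100))):
  im=np.ascontiguousarray(bot.capture(n)[:,:,::-1]); c=cv2.resize(im[y:y+120,x:x+150],None,fx=4.5,fy=4.5,interpolation=cv2.INTER_CUBIC); cv2.imwrite(f"pics/{n}6.png",c)
E
```

```text
time: 20.6
tool_pos: [468.5, 154.0, 129.9]
tcp_rot: [3.14, 0.003, -0.119]
contact_force: [-0.8, 0.2, -0.7]
grip_width: 0.5
t 20.6 pos [468.5 154.  129.9] shift [ 0.2   -0.009 -0.006] turn [0.001 0.004 0.001]
t 20.6 pos [468.5 154.  129.9] shift [ 0.34  -0.009 -0.007] turn [0.001 0.004 0.001]
```

View pics/side6.png

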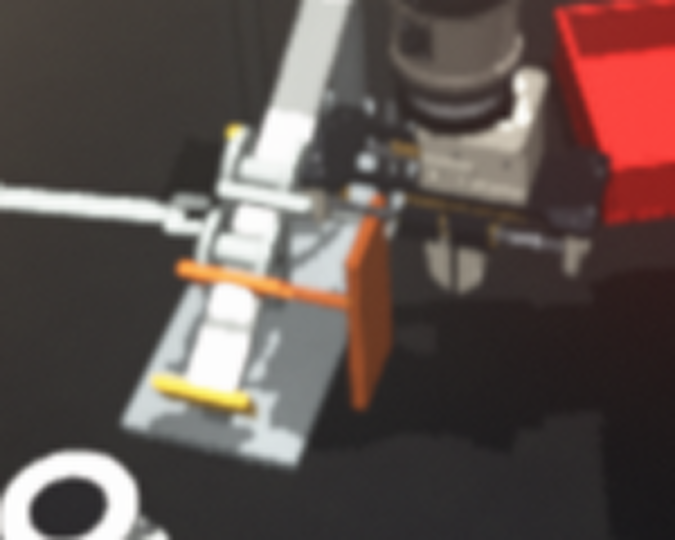

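View pics/top6.png

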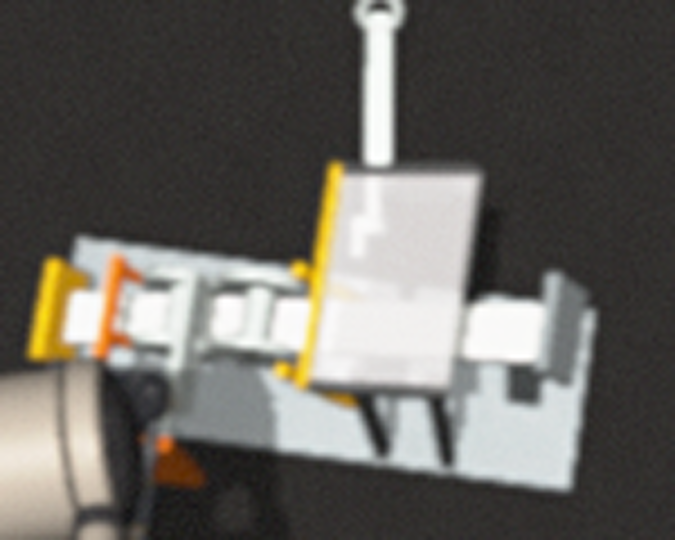

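```bash
python3 - <<'E'
from h import *
inv=lambda P:RF.T@(P-C)
a=lambda u:np.array(u)/5.5+[190,140]-.5
b=lambda u:np.array(u)/3.3+[240,130]-.5
for u,v in [((203,308),(240,385)),((234,115),(133,371)),((145,95),(100,429)),((110,300),(220,452))]:
    P,e=tri(a(u),b(v)); print(inv(P).round(),round(e,1))
E
```

```text
[-91.  73. 159.] 6.6
[ 15.  75. 152.] 5.5
[ 27. 129. 125.] 1.3
[-88. 128. 125.] 5.8
```

```bash
python3 -m inch '[[[0.06,-0.009,0,0,0,0,1],[0.12,-0.009,0,0,0,0,1],[0.17,-0.009,0,0,0,0,1],[0.2,-0.009,0,0,0,0,1],[0.23,-0.009,0,0,0,0,1],[0.26,-0.009,0,0,0,0,1],[0.29,-0.009,0,0,0,0,1],[0.31,-0.009,0,0,0,0,1],[0.325,-0.009,0,0,0,0,1],[0.325,-0.009,0,0,0,0,1]]]'
python3 - <<'E'
from h import *
inv=lambda P:RF.T@(P-C)
p,R,o=cur(); print(inv(p),o["contact_force"])
for n,(x,y) in(("side",(230,200)),("top",(190,100))):
  im=np.ascontiguousarray(bot.capture(n)[:,:,::-1]); c=cv2.resize(im[y:y+120,x:x+150],None,fx=4.5,fy=4.5,interpolation=cv2.INTER_CUBIC); cv2.imwrite(f"pics/{n}7.png",c)
E
```

```text
time: 21.95
tool_pos: [532.7, 148.7, 131.3]
tcp_rot: [3.141, 0.003, -0.118]
contact_force: [-5.7, -0.4, 5.4]
grip_width: 0.3
[-96.6148351   99.58186273 131.2832361 ] [-5.68950397 -0.36161126  5.37767492]
```

View pics/side7.png

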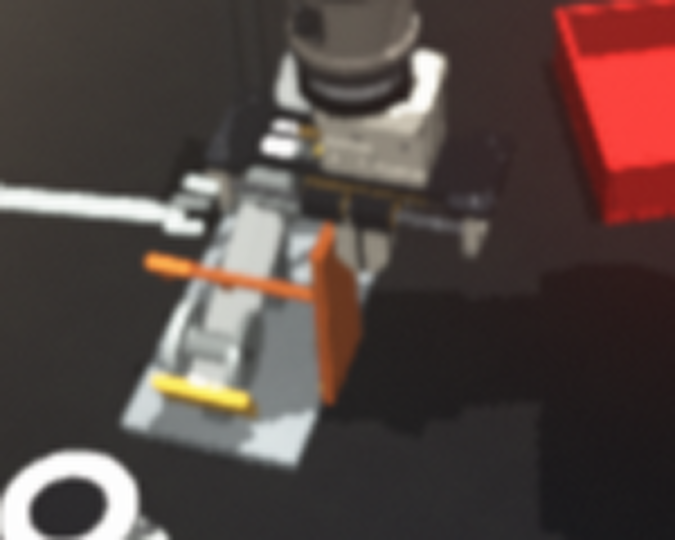

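View pics/top7.png

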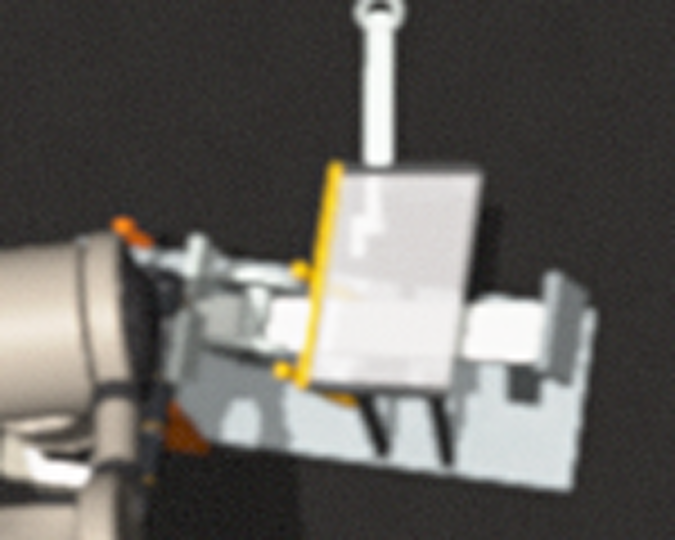

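```bash
python3 -m inch '[[[0.01,0,0,0,0,0,1],[0.015,0,0,0,0,0,1],[0.02,0,0,0,0,0,1],[0.025,0,0,0,0,0,1],[0.025,0,0,0,0,0,1],[0.025,0,0,0,0,0,1],[0.025,0,0,0,0,0,1],[0.025,0,0,0,0,0,1],[0.025,0,0,0,0,0,1],[0.025,0,0,0,0,0,1]]]'
python3 - <<'E'
from h import *
inv=lambda P:RF.T@(P-C)
p,R,o=cur(); print(inv(p),o["contact_force"])
im=np.ascontiguousarray(bot.capture("side")[:,:,::-1]); p,R,o=cur(); print(o["contact_force"]); c=cv2.resize(im[200:320,230:380],None,fx=4.5,fy=4.5,interpolation=cv2.INTER_CUBIC); cv2.imwrite(f"pics/side8.png",c)
E
```

```text
time: 23.3
tool_pos: [537.0, 148.2, 131.3]
tcp_rot: [3.141, 0.005, -0.118]
contact_force: [-6.9, -0.3, 5.8]
grip_width: 0.2
[-92.28273179  99.55834975 131.2785611 ] [-6.91596393 -0.30912499  5.75870475]
[-8.12068197 -0.6694659   6.37133272]
```

View pics/side8.png

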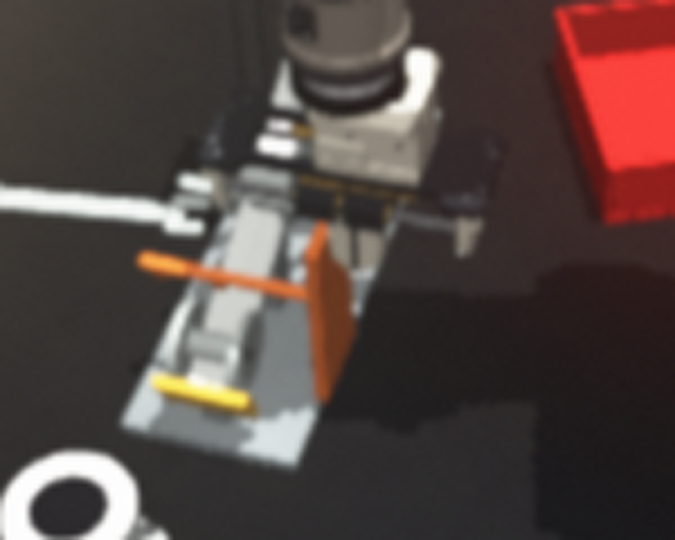

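```bash
python3 -m inch '[[[0.005,0,0,0,0,0,1],[0.01,0,0,0,0,0,1],[0.015,0,0,0,0,0,1],[0.015,0,0,0,0,0,1],[0.015,0,0,0,0,0,1],[0.015,0,0,0,0,0,1],[0.015,0,0,0,0,0,1],[0.015,0,0,0,0,0,1],[0.015,0,0,0,0,0,1],[0.015,0,0,0,0,0,1]]]'
python3 - <<'E'
from h import *
inv=lambda P:RF.T@(P-C)
p,R,o=cur(); print(inv(p),o["contact_force"])
E
```

```text
time: 24.6
tool_pos: [537.0, 148.2, 131.3]
tcp_rot: [3.14, 0.01, -0.118]
contact_force: [-17.8, 1.2, 12.3]
grip_width: 0.8
[-92.20332712  99.573956   131.32676282] [-17.8371932    1.23318559  12.32019898]
```

Hard end reached: the TCP stopped at feeder x −92 and the force rose to 18 N. The first spool is at the yellow stop. Easing the push, then lifting clear.

```bash
python3 -m inch '[[[-0.01,0,0,0,0,0,1],[-0.01,0,-0.1,0,0,0,1],[-0.01,0,-0.35,0,0,0,1],[-0.01,0,-0.6,0,0,0,1],[-0.01,0,-0.7,0,0,0,1],[-0.01,0,-0.7,0,0,0,1],[-0.01,0,-0.7,0,0,0,1],[-0.01,0,-0.7,0,0,0,1],[-0.01,0,-0.7,0,0,0,1],[-0.01,0,-0.7,0,0,0,1]]]'
python3 -m inch '[[[-0.1,0,0,0,0,0,1],[-0.2,0,0,0,0,0,1],[-0.3,0,0,0,0,0,1],[-0.4,0,0,0,0,0,1],[-0.5,0,0,0,0,0,1],[-0.6,0,0,0,0,0,1],[-0.7,0,0,0,0,0,1],[-0.7,0,0,0,0,0,1],[-0.7,0,0,0,0,0,1],[-0.7,0,0,0,0,0,1]]]'
python3 - <<'E'
from h import *
for n,(x,y,w,h,f) in(("side",(230,130,160,180,3.3)),("top",(190,90,290,180,2.7))):
  im=np.ascontiguousarray(bot.capture(n)[:,:,::-1]); cv2.imwrite(f"pics/{n}9f.png",im); c=cv2.resize(im[y:y+h,x:x+w],None,fx=f,fy=f,interpolation=cv2.INTER_CUBIC); cv2.imwrite(f"pics/{n}9.png",c)
E
```

```text
time: 25.85
tool_pos: [539.9, 148.0, 270.9]
tcp_rot: [3.141, 0.001, -0.118]
contact_force: [0.3, 0.0, 0.0]
grip_width: 0.1
time: 27.1
tool_pos: [401.6, 164.4, 271.2]
tcp_rot: [-3.142, -0.0, -0.119]
contact_force: [-0.1, -0.6, -0.7]
grip_width: 0.3
```

View pics/side9.png

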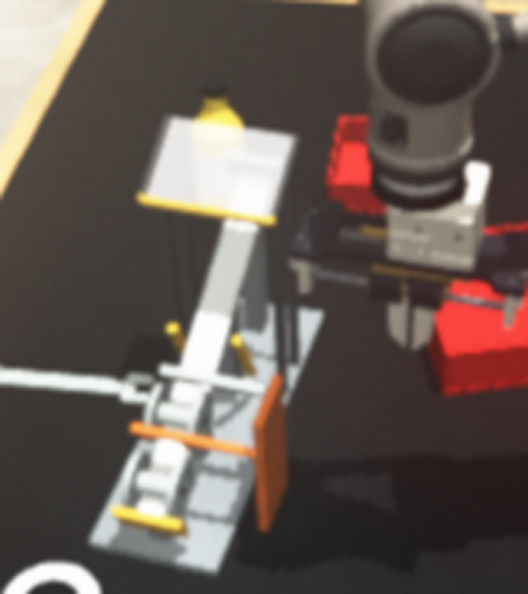

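View pics/top9.png

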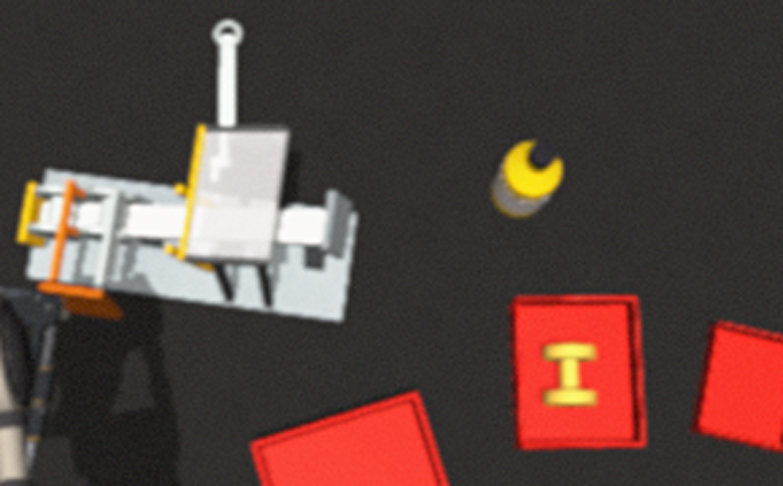

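The side view shows the first steel spool at the yellow stop (155,495) and the second at the orange stop (180,405). The paddle corner is back at full-image pixel (314,244), as before the push. The top view shows the brass spool inside the middle red tray (570,373). Handing in.

```bash
python3 -c "
from plant import bot
print(bot.close_job(), bot.get_obs()['contact_force'])"
```

```text
the job is handed in; nothing more can be done
the job is handed in; nothing more can be done
```

The job is done and was handed in at about 27 s of the 61 s allowed; no verdict was reported.

- **Brass spool:** I gripped it on its end faces with the tool leaning 36°, lifted it square to the slope and withdrew along the tool. I then set it down and released it in the middle-sized red tray. The last top picture shows it inside the tray, near (467, −404) mm.
- **Orange slide:** I pushed the paddle until the arm stopped moving and the force rose to 18 N, then lifted the fingers clear.
- **Steel spools and slide at the end:** the last side picture shows the first steel spool at the yellow end stop and the second at the orange stop. The paddle is back within a pixel of its rest position. The other things on the bench look unmoved, though I did not measure them.
- **Robot:** it is clear of everything, and the measured force is within noise.
- **Disagreement:** while the paddle was held at its end, an upward force of 6 to 12 N also showed. I took it for friction on the paddle, and it vanished on release.
- **Not measured:** I judged the spools' 10 mm limits, the slide's 3 mm limit and its free snap-back only from pictures; the snap-back itself happened between pictures.

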